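# Fit the pump rotor, then hold the sprung track arm open at its stop

## Robot

A 6-joint arm with a two-finger parallel gripper is mounted at the origin on a cart in front of the work surface, level with it; the furniture and walls round the work are solid. World frame = base frame: x ahead of the robot, y to its left, z up, the work surface at z = 0. Lengths are in m, angles in rad, forces in N, time in s.
With the tool pointing down it reaches from about 0.35 to 0.925 m from the base axis. Payload 6.4 kg.
Tool frame: the origin (TCP) lies at the very end of the fingers, on their centre line; the grasp point (between the pads) lies 19 mm behind it; z points along the fingers, y is the direction in which the jaws open and shut (so a half turn about z gives the same grasp; the last joint's range is limited). The gripper opens to 94 mm and grips with 3 to 60 N. Pads are 16 mm wide; open, the fingers measure 119 mm over their backs; the gripper's body (75 mm by 177 mm) begins 78 mm behind the grasp point.
Start: joints at [-1.366, 0.245, 1.558, -0, 1.339, -0.174], TCP at [0.24, -0.604, 0.205] pointing down, gripper open.
Joint ranges: [-3.13, 3.13], [-1.02, 2.26], [0.13, 2.54], [-0.95, 4.09], [0.21, 2.88], [-2.74, 2.74]. Speed limits (rad/s): [2.57, 2.57, 3.14, 3.14, 3.14, 3.14].

## Interface

Orientations are given as a 3x3 rotation matrix whose columns are the frame's x, y, z axes.
In Python, from station import manip gives the robot as it stands.
- The arm moves only by the tool play_rows, never from a script. Its argument "increments" is a list of rows, each a list of 7 numbers: the turn, a rotation vector about the tool's x, y, z in degrees, then the shift along the tool's x, y, z in cm, then the gripper's target within -1 to 1 (fully open at 1, half-way at 0, shut at -1). A call has 1 to 8 rows; each row is the pose to reach, as a shift and turn from the pose commanded when the call began, along the tool's axes at that moment; what a row does not reach only later rows make up. A row lasts 1/10 s, in which the tool goes at most 50 mm and 8.59 degrees, less where a joint would pass 70% of its speed; a pose out of reach is approached as far as the arm can. A call with a gripper value outside its range is refused whole. The fingers move at their own pace and stop on an object; "force" is the grip in N (left out, the last holds). Time passes only in rows, so rows that repeat a pose let the fingers close. It gives the time, the measured TCP pose, the force and the opening at its end, in the units of the state.
- manip.sense(): the state, without advancing time (a new reading comes with each control period).
- manip.capture(name): name is "scene" or "top" or "wrist"; returns a dict with "frame" (480x640x3 uint8, red, green, blue), "mtx" (3x3 intrinsics, pixels), "R" (3x3) and "t" (3): a world point X has camera coordinates R X + t. Camera axes: x right, y down, z forward; pixel columns grow to the right and rows downward; lengths in m; the calibration is good to about 2 mm. A picture is of the moment at which its call begins. There is no depth.
- manip.sign_off(): hands the job in, once; it reports no verdict.
Trained networks look in a picture, given as the dict that the camera call returned (one of the last four; its "shot" number tells which), for a name from the list of things; names that differ only in an ending like _2 or _b are one class to them, and where a whole thing is asked for, a point or a joint stands for the part that bears it (a point fixed in the world has none). Each returns a list of dicts, best first, with "score" (0 to 1); they miss things now and then, are a little off and sometimes report something else, mostly with a low value. They report only what shows in the picture. A call takes as long as a camera call. They do not tell look-alikes from the thing itself.
- manip.spot_in(picture, query): "extent" ([left, top, right, bottom] in pixels, round what is visible of it).
The state is a dict: "t": time; "qpos": joint angles; "dq": joint speeds; "joint_efforts": joint torques, N m; "eef_pos": TCP position; "ee_rot": TCP orientation; "force": force on the tool from outside, world axes, zero at the start; "wrist_torque": the same for the moment, N m; "finger_gap": finger opening in m.
Only numpy, scipy, OpenCV 4.12 (cv2) and the standard library are available. Lean on these libraries where they do the work, as an engineer would, in place of code of your own. Each camera call takes 0.05 s, during which the arm holds its last target. There are 200 camera calls.

## Task

Lift the washed roller rotor out of the steel tray and set it on the drive shaft on top of the roller pump until it sits fully home, gripping it gently (under 40 N a finger) and without ramming it down, and let go of it. Then take the upright post on the free end of the pump's sprung track arm, swing the arm smoothly away from the rotor until it rests against its stop, and finish still holding the post there, so that a colleague can lay new tubing round the rotor: the same light grip, no forcing past the stop, never letting the arm fly back. Leave the other things on the bench where they are.

Things in the scene. Friction and masses are not known exactly. Their poses are not given: they have to be found in the camera images.
- pump: bench-top roller pump, fixed: white housing 230 x 210 mm (x, y), aluminium deck 82 mm above the bench, control panel on its -x side. Origin at the centre of the underside. On the deck: drive shaft, sprung track arm, on the arm's -y side the rubber-sleeved stop post (21 mm tall), and near the +y edge two black tube guides (20 mm tall, 68 mm from the shaft axis)
- shaft_seat (a point): point on the axis of the upright drive shaft, on top of its seat collar, 86 mm above the bench and 45 mm toward +y from the pump's centre, where the origin of the fully seated rotor comes to lie; axes parallel to the pump's. The shaft is 10 mm in diameter and rises 25 mm above this point, its top 6 mm tapered to 4 mm
- pivot_point (a point): point on the vertical pivot axis of the track arm, at deck height, at x = +62, y = -10 mm in the pump's frame, under the spring and pivot cap (40 mm tall); axes parallel to the pump's
- track_arm (a joint): angle of the sprung track arm about the vertical pivot, rad: 0 = closed, track 4 mm from the seated rotor; grows anticlockwise seen from above (free end toward the pump's -y, away from the rotor); 0.55 = at the stop. A spring pulls it shut with 3 N at the post when closed, rising to 6.5 N at the stop; nothing latches it. Bar 14 mm wide, top 21 mm above the deck; track top 25 mm above the deck
- grip_post: upright round steel post with a turning sleeve, 16 mm in diameter, 34 mm tall, on the free end of the track arm, by which the arm is held; moves with the arm on a circle of 147 mm radius about pivot_point. Origin at the centre of its foot, on the bar's top, 103 mm above the bench; z up. To be held lightly: under 80 N, all finger contacts added, that is 40 N a finger
- rotor: washed roller rotor, loose, upright in the tray, 0.16 kg: grey cage with four steel rollers, 71 mm across, upper face 28.5 mm above the underside; on it a round knurled hub, 24 mm in diameter, from 28.5 to 54 mm, to lift it by. Origin: centre of the underside. Bore up the axis from below: 17 mm wide for 3 mm, then 13 mm wide to 26.5 mm. Grip under 80 N, all finger contacts added
- tray: shallow steel tray 200 x 140 x 16 mm with 2 mm walls and floor, fixed to the bench; origin at the centre of its underside, long side along its x axis
- tweezers: straight steel tweezers 126 x 16 x 5 mm lying in the tray along its edge; bystander, origin at the centre of the underside
- saline_bottle: white plastic bottle, 62 mm in diameter and 146 mm tall, behind the tray; bystander, origin at the centre of its base
- beaker: small clear beaker, 52 mm in diameter and 66 mm tall, behind the tray; bystander, origin at the centre of its base
- sample_cup: white lidded sample cup, 56 mm in diameter and 58 mm tall, at the front right; bystander, origin at the centre of its base
- slide_box: small slide box 37 x 84 x 32 mm at the front left; bystander, origin at the centre of its base
- pen: white pen 145 mm long lying on the notebook at the right; bystander, origin at the middle of its underside
Mind the look-alikes: they are no part of the job. Leave any orange look-alike of the rotor alone.

How it is judged:
By the outcome, as a careful person would: the job done as asked, in the order asked, and still so for the second after the job is handed in, while the arm keeps its last pose, push and grip.
It also fails if it takes over 58 s, if anything falls off the work surface, if the arm or the gripper's body presses on something with over 40 N, if the wrist force passes 120 N, or if a joint passes its speed limit or range.

## Working session

There is one attempt and no reset: what is moved stays moved. The work goes in short steps, Python scripts to look and compute and a tool call to move; the robot and the scene stay as the last step left them, time stands still between calls to the robot, and variables do not carry over. Pictures are saved under pics/ and viewed, about 8 in all and at most 12, crops included, and the job is handed in when it is done.

Besides the shell and the picture viewer there is one more tool, called after "Emit:" in YAML: its name, and indented under it one key for each argument. play_rows: Moves the arm, as the interface text tells. Its arguments: {"type":"object","properties":{"increments":{"type":"array"},"force":{"type":"number"}},"required":["increments"]}

```bash
mkdir -p pics; ls; cat > h.py <<'E'
from station import manip
import numpy as np, cv2
def cap(n,save=None):
    p=manip.capture(n)
    if save: cv2.imwrite(f'pics/{save}.png',cv2.cvtColor(p['frame'],cv2.COLOR_RGB2BGR))
    return p
def ray(p,u,v,z):
    R=np.array(p['R']);t=np.array(p['t']);c=-R.T@t
    d=R.T@np.linalg.solve(np.array(p['mtx']),[u,v,1.0])
    return c+d*(z-c[2])/d[2]
def proj(p,X):
    q=np.array(p['mtx'])@(np.array(p['R'])@np.array(X)+np.array(p['t']));return q[:2]/q[2]
E
python3 - <<'E'
from h import *
for n in ['scene','top']:
    p=cap(n,n+'1'); print(n,(-np.array(p['R']).T@p['t']).round(3))
    for q in ['pump','rotor','tray','grip_post','track_arm','saline_bottle','beaker','sample_cup','slide_box']:
        print(q,[(np.round(d['extent']).astype(int).tolist(),round(d['score'],2)) for d in manip.spot_in(p,q)][:4])
s=manip.sense();print(s['t'],s['eef_pos'],s['force'],np.array(s['ee_rot']).round(3).tolist())
E
```

```text
pics
scene [-0.74  -0.786  1.574]
pump [([291, 240, 371, 306], 0.83)]
rotor [([236, 234, 256, 247], 0.84), ([169, 214, 187, 227], 0.55)]
tray [([222, 220, 268, 267], 0.84)]
grip_post []
track_arm [([308, 246, 343, 278], 0.82), ([305, 264, 315, 271], 0.39)]
saline_bottle []
beaker []
sample_cup [([368, 311, 385, 330], 0.73)]
slide_box [([290, 239, 374, 310], 0.58), ([192, 226, 215, 247], 0.54)]
top [0.471 0.145 1.477]
pump [([319, 219, 399, 305], 0.75)]
rotor [([147, 276, 171, 297], 0.67), ([244, 263, 260, 278], 0.63)]
tray [([230, 231, 286, 301], 0.59)]
grip_post []
track_arm [([354, 234, 370, 292], 0.9), ([269, 185, 292, 207], 0.59)]
saline_bottle [([270, 185, 293, 208], 0.79), ([237, 195, 250, 215], 0.27)]
beaker [([237, 196, 250, 215], 0.53), ([230, 232, 286, 300], 0.48)]
sample_cup [([430, 284, 451, 300], 0.62), ([318, 220, 402, 306], 0.45)]
slide_box [([194, 277, 212, 308], 0.87), ([269, 185, 293, 207], 0.67)]
1.0 [ 0.24039543 -0.60390856  0.20545937] [ 0.67898187 -0.44142147  0.88148703] [[0.929, 0.37, -0.0], [0.37, -0.929, 0.0], [-0.0, -0.0, -1.0]]
```

```bash
python3 - <<'E'
import cv2
a=cv2.imread('pics/top1.png')[170:320,130:460]
cv2.imwrite('pics/t1c.png',cv2.resize(a,None,fx=2.4,fy=2.4,interpolation=cv2.INTER_CUBIC))
E
```

```text
(no output)
```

View pics/t1c.png

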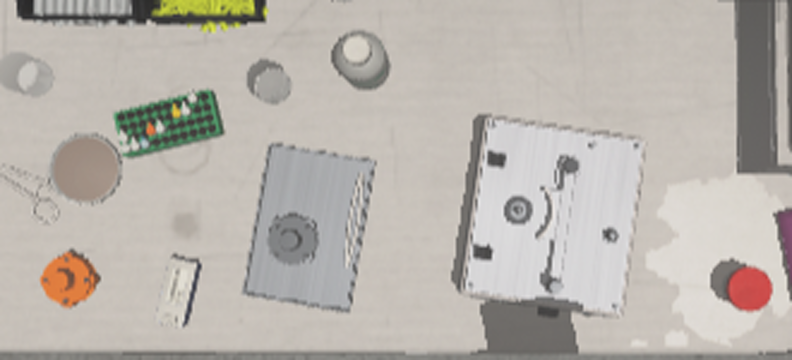

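The top view shows two rotor look-alikes. The grey one in the tray is at full-image (252,269). The orange one at (158,286) stands loose on the bench. The grey one in the tray is the one meant. The pump shaft is at about (345,257), the pivot at (366,239), the grip post at (360,288) and the stop at (384,268).

```bash
python3 - <<'E'
from h import *
p=cap('top')
f=lambda u,v,z:ray(p,130+u/2.4,170+v/2.4,z).round(4)
print('rotor hub',f(292,239,.056),'shaft',f(517,209,.111),'pivot',f(567,165,.122),'post',f(553,284,.137),'stop',f(610,235,.103))
# pump deck corners
for c in [(480,116),(644,142),(619,316),(462,291)]: print('deck',f(*c,.082))
for c in [(272,144),(375,159),(349,310),(245,293)]: print('tray',f(*c,.016))
for n,c,z in [('orange',(70,280),.05),('slide',(180,292),.03),('bottle',(356,48),.146),('beaker',(266,75),.066)]: print(n,f(*c,z))
E
```

```text
rotor hub [0.4668 0.361  0.056 ] shaft [0.5044 0.0801 0.111 ] pivot [0.5574 0.0203 0.122 ] post [0.415  0.0385 0.137 ] stop [ 0.4733 -0.0337  0.103 ]
deck [0.6207 0.125  0.082 ]
deck [ 0.5891 -0.0792  0.082 ]
deck [ 0.3737 -0.0472  0.082 ]
deck [0.4036 0.1465 0.082 ]
tray [0.59   0.3947 0.016 ]
tray [0.571  0.2605 0.016 ]
tray [0.3755 0.2923 0.016 ]
tray [0.3968 0.4269 0.016 ]
orange [0.414  0.6413 0.05  ]
slide [0.3985 0.5073 0.03  ]
bottle [0.6946 0.274  0.146 ]
beaker [0.6732 0.395  0.066 ]
```

```bash
cat >> h.py <<'E'
def go(x,y,z,psi=None):
    "print increments (tool axes, cm, deg) from measured pose to target"
    s=manip.sense();R=np.array(s['ee_rot']);d=R.T@(np.array([x,y,z])-s['eef_pos'])*100
    cur=np.arctan2(R[1,0],R[0,0]);w=0 if psi is None else -np.degrees(psi-cur)
    print('t',round(s['t'],2),'turn z',round(w,2),'shift',d.round(2),'F',np.round(s['force'],1),'gap',round(s['finger_gap'],4))
E
python3 - <<'E'
from h import *
go(.43,-.28,.34,.12); go(.467,.361,.25,-.13)
a=cv2.imread('pics/scene1.png')[130:430,120:520]
cv2.imwrite('pics/s1c.png',cv2.resize(a,None,fx=2,fy=2,interpolation=cv2.INTER_CUBIC))
E
```

```text
t 1.05 turn z 14.83 shift [ 29.6  -23.08 -13.45] F [ 0.6 -0.1  0.5] gap 0.0941
t 1.05 turn z 29.15 shift [ 56.74 -81.27  -4.46] F [ 0.6 -0.1  0.5] gap 0.0941
```

View pics/s1c.png

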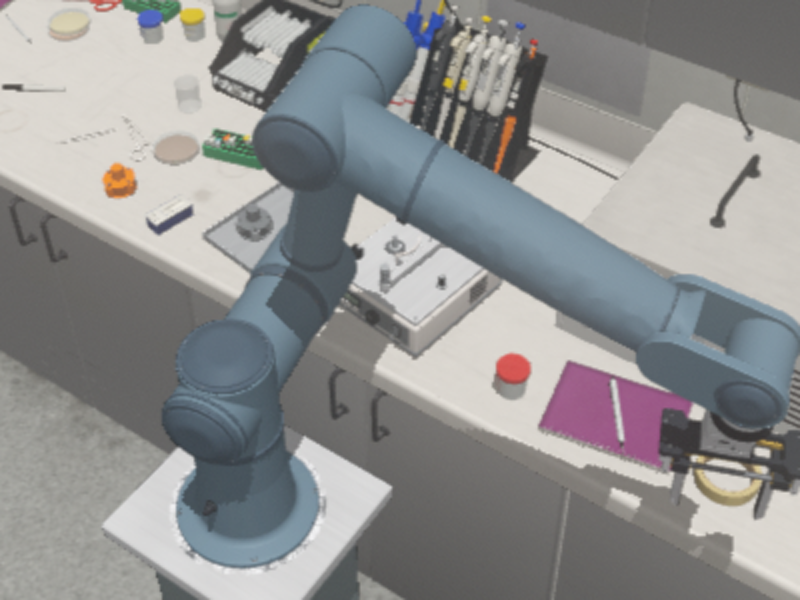

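The scene view confirms it: the grey rotor stands in the tray (crop 255,222), the orange one is at (119,180) on the bench, and a tall box stands behind on the right. I'll route around the front of that box.

Emit:
play_rows:
  increments:
    - [0,0,2,3,-3,-5,0.3]
    - [0,0,5,8,-7,-9,0.3]
    - [0,0,8,12,-11,-12,0.3]
    - [0,0,11,16,-15,-13.5,0.3]
    - [0,0,13,20,-19,-13.5,0.3]
    - [0,0,15,24,-22,-13.5,0.3]
    - [0,0,15,27,-23,-13.5,0.3]
    - [0,0,15,27,-23,-13.5,0.3]
  force: 15

```text
t: 1.85
eef_pos: [0.407, -0.2884, 0.3412]
ee_rot: [[0.993, 0.117, 0.001], [0.117, -0.993, -0.001], [0.001, 0.001, -1.0]]
force: [0.2, 0.1, -0.7]
finger_gap: 0.0612
```

```bash
python3 - <<'E'
from h import *
go(.445,.361,.24,-.13)
E
```

```text
t 1.85 turn z 14.15 shift [ 11.35 -64.06  10.06] F [ 0.2  0.1 -0.7] gap 0.0612
```

Emit:
play_rows:
  increments:
    - [0,0,2,1,-5,0,0.3]
    - [0,0,4,3,-10,0,0.3]
    - [0,0,5,4,-15,0,0.3]
    - [0,0,6,5,-20,0,0.3]
    - [0,0,7,6,-25,0,0.3]
    - [0,0,8,7,-30,0,0.3]
    - [0,0,9,7,-34,1,0.3]
    - [0,0,10,8,-38,2,0.3]

```text
t: 2.65
eef_pos: [0.4407, 0.0988, 0.321]
ee_rot: [[0.998, -0.057, 0.002], [-0.057, -0.998, 0.0], [0.002, -0.0, -1.0]]
force: [1.0, -0.3, 1.0]
finger_gap: 0.0611
```

```bash
python3 - <<'E'
from h import *
go(.445,.361,.24,-.13)
E
```

```text
t 2.65 turn z 4.18 shift [ -1.09 -26.2    8.1 ] F [ 1.  -0.3  1. ] gap 0.0611
```

```bash
python3 - <<'E'
from h import *
p=cap('wrist','w1'); print((-np.array(p['R']).T@p['t']).round(3), np.array(p['R']).round(2).tolist())
for n,X in dict(shaft=(.504,.080,.111),pivot=(.557,.020,.122),post=(.415,.0385,.137),stop=(.473,-.034,.103)).items(): print(n,proj(p,X).round(0))
E
```

```text
[0.512 0.094 0.5  ] [[-0.06, -1.0, -0.0], [-0.97, 0.05, 0.24], [-0.24, 0.01, -0.97]]
shaft [326. 158.]
pivot [384. 100.]
post [370. 243.]
stop [431. 181.]
```

View pics/w1.png

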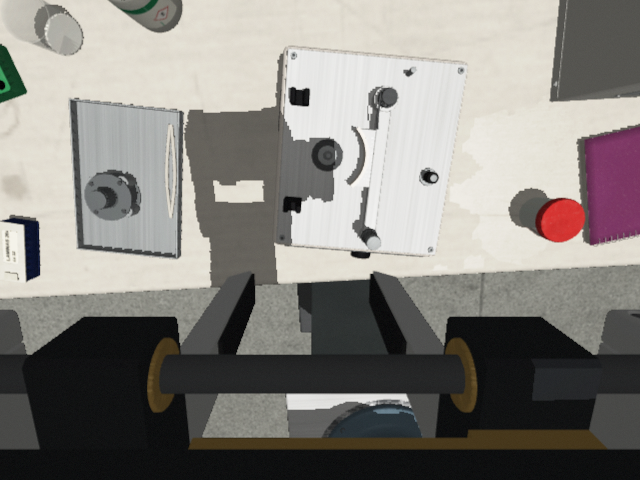

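Emit:
play_rows:
  increments:
    - [0,0,0.5,0,-4,1,0.3]
    - [0,0,1,0,-8,2,0.3]
    - [0,0,2,0,-13,3,0.3]
    - [0,0,3,-0.5,-18,5,0.3]
    - [0,0,4,-1,-22,6,0.3]
    - [0,0,4,-1,-26,8,0.3]
    - [0,0,4,-1,-26.2,8,0.3]
    - [0,0,4,-1,-26.2,8,0.3]

```text
t: 3.5
eef_pos: [0.4459, 0.3588, 0.2398]
ee_rot: [[0.992, -0.125, -0.001], [-0.125, -0.992, -0.001], [-0.001, 0.001, -1.0]]
force: [0.6, -0.7, -0.2]
finger_gap: 0.0611
```

```bash
python3 - <<'E'
from h import *
p=cap('wrist','w2'); print(proj(p,(.467,.361,.056)))
for q in ['rotor','tweezers','tray']: print(q,[(np.round(d['extent']).astype(int).tolist(),round(d['score'],2)) for d in manip.spot_in(p,q)][:3])
E
```

```text
[306.52211625 202.06782734]
rotor [([276, 168, 332, 225], 0.59), ([33, 237, 104, 302], 0.57)]
tweezers [([358, 105, 376, 215], 0.72)]
tray [([254, 78, 390, 266], 0.94)]
```

View pics/w2.png

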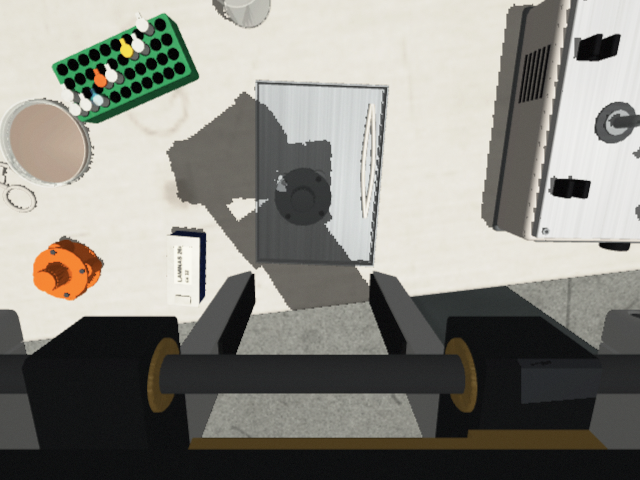

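w2 shows the grey rotor in the tray at about (303,197), with the orange one at (67,268) left alone. In w1 the shaft is at about (326,155), the pivot cap (387,97), the post top (371,240) and the stop (431,177). I'll enlarge both, brightened.

```bash
python3 - <<'E'
import cv2,numpy as np
a=cv2.imread('pics/w2.png')[155:240,265:345]; b=cv2.imread('pics/w1.png')[80:265,285:450]
a=np.clip(255*(a/255.)**.45,0,255).astype('uint8'); b=np.clip(255*(b/255.)**.8,0,255).astype('uint8')
a=cv2.resize(a,None,fx=3.5,fy=3.5,interpolation=cv2.INTER_CUBIC); b=cv2.resize(b,None,fx=3,fy=3,interpolation=cv2.INTER_CUBIC)
c=np.zeros((600,800,3),'uint8'); c[:a.shape[0],:a.shape[1]]=a; c[:b.shape[0],300:300+b.shape[1]]=b
cv2.imwrite('pics/c3.png',c)
E
```

```text
(no output)
```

View pics/c3.png

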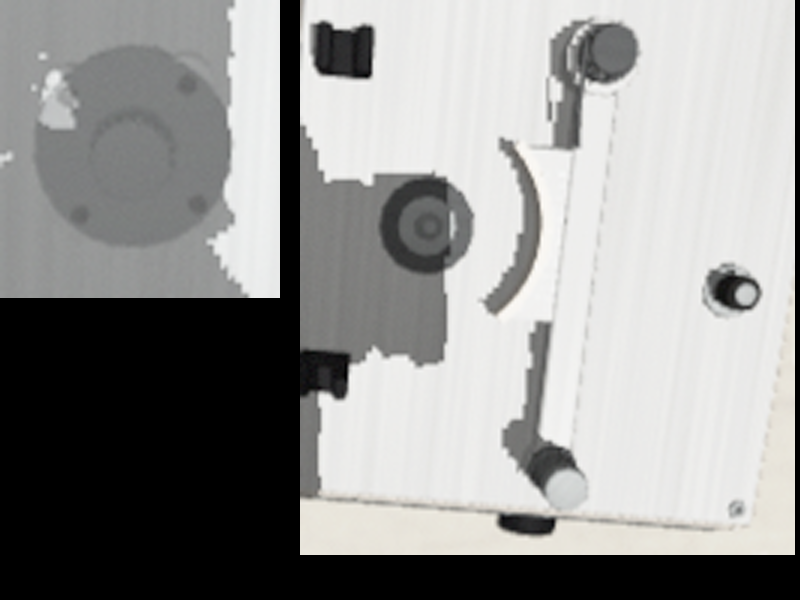

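```bash
python3 - <<'E'
from h import *
p=cap('wrist'); s=manip.sense(); Rt=np.array(s['ee_rot']);
for n,c,z in [('hub',(132,151.5),.056),('disc',(133,146),.0305)]: print(n,ray(p,265+c[0]/3.5,155+c[1]/3.5,z).round(4))
Rc=np.array(p['R'])@Rt; c0=Rt.T@(-np.array(p['R']).T@p['t']-s['eef_pos']); print('cam in tool',c0.round(4))
# w1 pose
R1=np.array([[.998,-.057,.002],[-.057,-.998,0],[.002,0,-1]]); e1=np.array([.4407,.0988,.321])
q=dict(mtx=p['mtx'],R=Rc@R1.T); q['t']=-q['R']@(e1+R1@c0)
f=lambda u,v,z:ray(q,285+(u-300)/3,80+v/3,z)
P={n:f(*a) for n,a in dict(shaft=(428,226,.111),collar=(426,225,.086),pivot=(614,52,.122),post=(566,487,.137),stop=(743,293,.103)).items()}
for n in P: print(n,P[n].round(4))
# fit yaw with pump model
M=np.array([[0,45],[62,-10],[-85,-10]])/1000; W=np.array([P[n][:2] for n in ['shaft','pivot','post']])
m0,w0=M.mean(0),W.mean(0); A=M-m0;B=W-w0
a=np.arctan2((A[:,0]*B[:,1]-A[:,1]*B[:,0]).sum(),(A*B).sum()); r=np.array([[np.cos(a),-np.sin(a)],[np.sin(a),np.cos(a)]])
print('yaw',a,'centre',w0-r@m0); print((M@r.T+w0-r@m0).round(4))
print('stop in pump',r.T@(P['stop'][:2]-(w0-r@m0)))
E
```

```text
hub [0.4728 0.3635 0.056 ]
disc [0.4713 0.364  0.0305]
cam in tool [ 0.0718  0.0006 -0.179 ]
shaft [0.5064 0.0778 0.111 ]
collar [0.5065 0.0775 0.086 ]
pivot [0.5587 0.0146 0.122 ]
post [0.4157 0.035  0.137 ]
stop [ 0.476 -0.036  0.103]
yaw -0.14142578553458984 centre [0.50000817 0.03311935]
[[0.5064 0.0777]
 [0.56   0.0145]
 [0.4144 0.0352]]
stop in pump [-0.01397466 -0.07184517]
```

```bash
python3 - <<'E'
from h import *
go(.4722,.3637,.0355,-.1414)
E
```

```text
t 3.75 turn z 0.71 shift [ 2.38 -0.9  20.62] F [-0.2  0.3  0.8] gap 0.061
```

Emit:
play_rows:
  increments:
    - [0,0,0.7,1,-0.4,4,0.1]
    - [0,0,0.7,2.4,-0.9,8,0.1]
    - [0,0,0.7,2.4,-0.9,12,0.1]
    - [0,0,0.7,2.4,-0.9,15,0.1]
    - [0,0,0.7,2.4,-0.9,17.5,0.1]
    - [0,0,0.7,2.4,-0.9,19.5,0.1]
    - [0,0,0.7,2.4,-0.9,20.5,0.1]
    - [0,0,0.7,2.4,-0.9,20.5,0.1]

```text
t: 4.55
eef_pos: [0.4709, 0.3635, 0.0347]
ee_rot: [[0.99, -0.14, -0.002], [-0.14, -0.99, -0.001], [-0.002, 0.001, -1.0]]
force: [0.7, -0.0, 0.8]
finger_gap: 0.0518
```

```bash
python3 - <<'E'
from h import *
go(.4722,.3637,.0355,-.1414)
p=cap('wrist','w4'); print(proj(p,(.4722,.3637,.056)),proj(p,(.4722,.3637,.0305)))
E
```

```text
t 4.55 turn z 0.05 shift [ 0.12 -0.04 -0.08] F [ 0.7 -0.   0.8] gap 0.0518
[309.91953671 303.723847  ] [310.14536877 284.18840024]
```

View pics/w4.png

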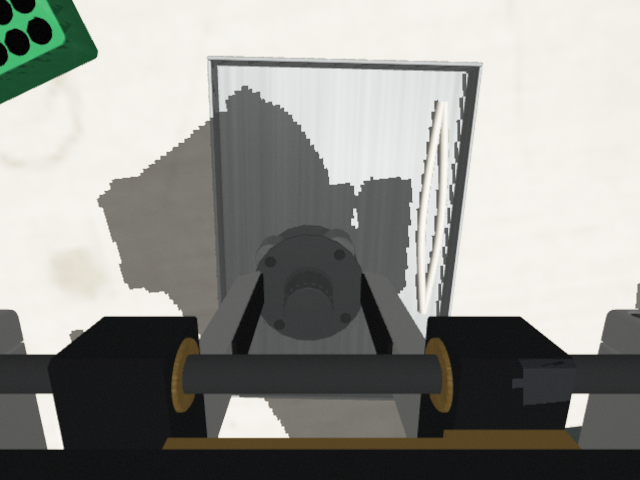

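w4 shows the hub top at about (309,303) between the open fingers and the disc centre at (309,283), which is where I predicted. I'll close on it.

Emit:
play_rows:
  increments:
    - [0,0,0,0.1,0,-0.1,0.1]
    - [0,0,0,0.1,0,-0.1,-0.3]
    - [0,0,0,0.1,0,-0.1,-0.7]
    - [0,0,0,0.1,0,-0.1,-0.7]
    - [0,0,0,0.1,0,-0.1,-0.7]
    - [0,0,0,0.1,0,-0.1,-0.7]
    - [0,0,0,0.1,0,-0.1,-0.7]
    - [0,0,0,0.1,0,-0.1,-0.7]
  force: 15

```text
t: 5.4
eef_pos: [0.4724, 0.3644, 0.0368]
ee_rot: [[0.99, -0.139, 0.0], [-0.139, -0.99, 0.0], [0.0, -0.0, -1.0]]
force: [-0.8, 1.0, 3.2]
finger_gap: 0.0237
```

Emit:
play_rows:
  increments:
    - [0,0,0,0,0,-0.5,-0.7]
    - [0,0,0,0,0,-2,-0.7]
    - [0,0,0,0,0,-4,-0.7]
    - [0,0,0,0,0,-7,-0.7]
    - [0,0,0,0,0,-10,-0.7]
    - [0,0,0,0,0,-13,-0.7]
    - [0,0,0,0,0,-15,-0.7]
    - [0,0,0,0,0,-15,-0.7]

```text
t: 6.2
eef_pos: [0.4743, 0.3652, 0.1911]
ee_rot: [[0.99, -0.139, 0.007], [-0.139, -0.99, 0.003], [0.006, -0.004, -1.0]]
force: [1.3, -0.1, -0.9]
finger_gap: 0.0234
```

```bash
python3 - <<'E'
from h import *
go(.5064,.0777,.185,-.1414)
E
```

```text
t 6.2 turn z 0.11 shift [ 7.17 28.03  0.54] F [ 1.3 -0.1 -0.9] gap 0.0234
```

Emit:
play_rows:
  increments:
    - [0,0,0,1,2,0,-0.7]
    - [0,0,0,2,6,0,-0.7]
    - [0,0,0,3,10,0,-0.7]
    - [0,0,0,4,14.5,0,-0.7]
    - [0,0,0,5,19,0,-0.7]
    - [0,0,0,6,23.5,0,-0.7]
    - [0,0,0,7,27,0,-0.7]
    - [0,0,0,7.2,28,0,-0.7]

```text
t: 7.0
eef_pos: [0.5041, 0.074, 0.1854]
ee_rot: [[0.99, -0.143, -0.002], [-0.143, -0.99, -0.001], [-0.002, 0.001, -1.0]]
force: [0.0, 0.9, -2.1]
finger_gap: 0.0237
```

Emit:
play_rows:
  increments:
    - [0,0,0,0,0,0,-0.7]
    - [0,0,0,0,0,0,-0.7]
    - [0,0,0,0,0,0,-0.7]

```text
t: 7.3
eef_pos: [0.5043, 0.0782, 0.1861]
ee_rot: [[0.991, -0.137, -0.001], [-0.137, -0.991, 0.0], [-0.001, -0.0, -1.0]]
force: [0.2, -0.4, -2.7]
finger_gap: 0.0236
```

```bash
python3 - <<'E'
from h import *
go(.5064,.0777,.150,-.1414)
s=manip.sense();print(s['eef_pos'],np.array(s['ee_rot']).round(4).tolist(),s['force'])
p=cap('wrist','w5'); R=np.array(s['ee_rot'])
b=s['eef_pos']+R@[0,0,.0348]; 
for n,X in dict(disc=b+[0,0,.0285],shaft=(.5064,.0777,.111),pivot=(.5587,.0146,.122),stop=(.476,-.036,.103),post=(.4157,.035,.137)).items(): print(n,proj(p,X).round(1))
E
```

```text
t 7.3 turn z 0.21 shift [0.22 0.02 3.61] F [ 0.2 -0.4 -2.7] gap 0.0236
[0.50426285 0.07820924 0.18608618] [[0.9905, -0.1373, -0.0007], [-0.1373, -0.9905, 0.0003], [-0.0008, -0.0002, -1.0]] [ 0.23980089 -0.36203571 -2.66103097]
disc [310.9 285. ]
shaft [311.6 248. ]
pivot [394.9 164.5]
stop [464.  263.5]
post [387.3 369.7]
```

View pics/w5.png

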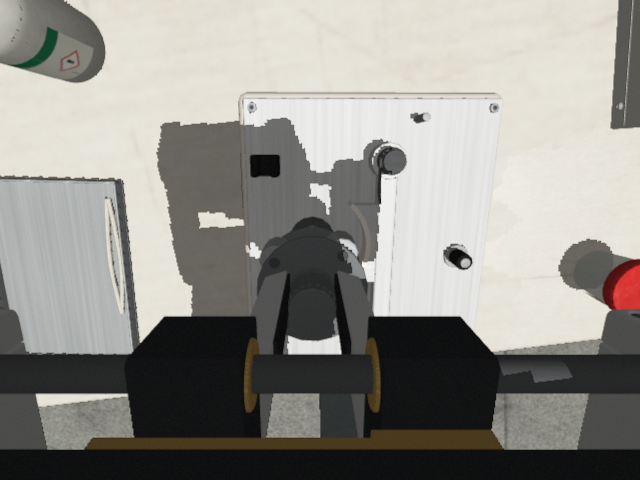

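w5 shows the rotor held upright over the shaft, with its disc centre at about (311,286). The pivot cap is at (393,160) and the stop at (465,263), both within a few pixels of prediction. Now lowering in steps.

Emit:
play_rows:
  increments:
    - [0,0,0.2,0.25,0,0.5,-0.7]
    - [0,0,0.2,0.25,0,1.5,-0.7]
    - [0,0,0.2,0.25,0,2.5,-0.7]
    - [0,0,0.2,0.25,0,3.2,-0.7]
    - [0,0,0.2,0.25,0,3.6,-0.7]
    - [0,0,0.2,0.25,0,3.6,-0.7]
    - [0,0,0.2,0.25,0,3.6,-0.7]

```text
t: 8.05
eef_pos: [0.5073, 0.0765, 0.1506]
ee_rot: [[0.99, -0.143, 0.0], [-0.143, -0.99, -0.0], [0.0, -0.0, -1.0]]
force: [-0.3, -0.2, -1.3]
finger_gap: 0.0236
```

Emit:
play_rows:
  increments:
    - [0,0,0,0,0,0.15,-0.7]
    - [0,0,0,0,0,0.3,-0.7]
    - [0,0,0,0,0,0.45,-0.7]
    - [0,0,0,0,0,0.6,-0.7]
    - [0,0,0,0,0,0.75,-0.7]
    - [0,0,0,0,0,0.9,-0.7]
    - [0,0,0,0,0,1.0,-0.7]
    - [0,0,0,0,0,1.0,-0.7]

```text
t: 8.85
eef_pos: [0.5076, 0.0766, 0.1407]
ee_rot: [[0.99, -0.143, 0.001], [-0.143, -0.99, 0.0], [0.001, -0.0, -1.0]]
force: [1.1, 0.6, -1.3]
finger_gap: 0.0237
```

Emit:
play_rows:
  increments:
    - [0,0,0,0,-0.07,0.15,-0.7]
    - [0,0,0,0,-0.07,0.3,-0.7]
    - [0,0,0,0,-0.07,0.45,-0.7]
    - [0,0,0,0,-0.07,0.6,-0.7]
    - [0,0,0,0,-0.07,0.75,-0.7]
    - [0,0,0,0,-0.07,0.9,-0.7]
    - [0,0,0,0,-0.07,1.0,-0.7]
    - [0,0,0,0,-0.07,1.0,-0.7]

```text
t: 9.65
eef_pos: [0.5072, 0.0773, 0.1303]
ee_rot: [[0.99, -0.143, -0.0], [-0.143, -0.99, 0.0], [-0.0, -0.0, -1.0]]
force: [2.4, -0.2, -1.8]
finger_gap: 0.0241
```

Emit:
play_rows:
  increments:
    - [0,0,0,0.04,0,0.15,-0.7]
    - [0,0,0,0.04,0,0.3,-0.7]
    - [0,0,0,0.04,0,0.45,-0.7]
    - [0,0,0,0.04,0,0.55,-0.7]
    - [0,0,0,0.04,0,0.65,-0.7]
    - [0,0,0,0.04,0,0.7,-0.7]
    - [0,0,0,0.04,0,0.7,-0.7]

```text
t: 10.35
eef_pos: [0.5076, 0.0772, 0.1234]
ee_rot: [[0.99, -0.143, 0.0], [-0.143, -0.99, 0.0], [0.0, -0.0, -1.0]]
force: [2.9, 0.4, -1.2]
finger_gap: 0.0232
```

Emit:
play_rows:
  increments:
    - [0,0,0,0,0,0.05,-0.7]
    - [0,0,0,0,0,0.1,-0.7]
    - [0,0,0,0,0,0.15,-0.7]
    - [0,0,0,0,0,0.2,-0.7]
    - [0,0,0,0,0,0.22,-0.7]
    - [0,0,0,0,0,0.22,-0.7]

```text
t: 10.95
eef_pos: [0.5077, 0.0772, 0.1213]
ee_rot: [[0.99, -0.143, 0.0], [-0.143, -0.99, 0.0], [0.0, -0.0, -1.0]]
force: [2.7, -0.7, -0.1]
finger_gap: 0.0238
```

Emit:
play_rows:
  increments:
    - [0,0,0,0.05,0,0.03,-0.7]
    - [0,0,0,0.05,0,0.06,-0.7]
    - [0,0,0,0.05,0,0.09,-0.7]
    - [0,0,0,0.05,0,0.1,-0.7]
    - [0,0,0,0.05,0,0.1,-0.7]

```text
t: 11.45
eef_pos: [0.5084, 0.0771, 0.1208]
ee_rot: [[0.99, -0.143, 0.0], [-0.143, -0.99, -0.0], [0.0, 0.0, -1.0]]
force: [0.9, 0.4, 4.8]
finger_gap: 0.0236
```

Contact came at TCP z = 0.1208 with 4.8 N, which is the fully seated height. Releasing.

Emit:
play_rows:
  increments:
    - [0,0,0,0,0,-0.05,-0.45]
    - [0,0,0,0,0,-0.05,-0.3]
    - [0,0,0,0,0,-0.05,-0.1]
    - [0,0,0,0,0,-0.05,0.1]
    - [0,0,0,0,0,-0.05,0.1]
    - [0,0,0,0,0,-2,0.1]
    - [0,0,0,0,0,-5,0.1]
    - [0,0,0,0,0,-8,0.1]

```text
t: 12.25
eef_pos: [0.5076, 0.0772, 0.2006]
ee_rot: [[0.99, -0.143, -0.002], [-0.143, -0.99, 0.0], [-0.002, 0.0, -1.0]]
force: [0.3, 0.1, -0.5]
finger_gap: 0.0513
```

Emit:
play_rows:
  increments:
    - [0,0,0,-3,0,-2,0.1]
    - [0,0,0,-6,0,-5,0.1]
    - [0,0,0,-7,1,-7,0.1]
    - [0,0,0,-8,3,-7,0.1]
    - [0,0,0,-8.5,4,-7,0.1]
    - [0,0,0,-8.5,4,-7,0.1]
    - [0,0,0,-8.5,4,-7,0.1]

```text
t: 12.95
eef_pos: [0.4182, 0.0497, 0.2696]
ee_rot: [[0.99, -0.143, -0.001], [-0.143, -0.99, 0.001], [-0.001, -0.0, -1.0]]
force: [-0.3, 0.6, 0.1]
finger_gap: 0.0517
```

```bash
python3 - <<'E'
from h import *
go(.4144,.0352,.22,-.1414)
p=cap('wrist','w6')
for n,X in dict(hub=(.507,.0775,.140),disc=(.507,.0775,.1145),post=(.415,.035,.137),pivot=(.56,.0145,.122),stop=(.476,-.036,.103)).items(): print(n,proj(p,X).round(1))
cv2.imwrite('pics/w6b.png',cv2.imread('pics/w6.png')[0:420,100:640])
E
```

```text
t 12.95 turn z -0.13 shift [-0.17  1.5   4.96] F [-0.3  0.6  0.1] gap 0.0517
hub [262.8 135.1]
disc [266.6 136.2]
post [328.3 234.4]
pivot [329.  59.]
stop [393.3 152.7]
```

View pics/w6b.png

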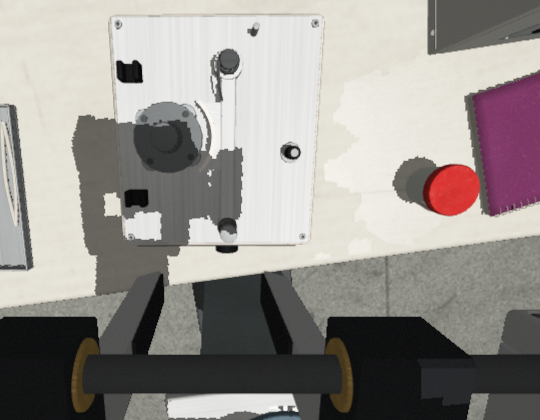

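w6 shows the rotor seated and centred at full-image (267,136), as predicted. The post is at (328,230) and the fingers are clear. Next, down over the post.

Emit:
play_rows:
  increments:
    - [0,0,0,-0.3,1.5,2,0.0]
    - [0,0,0,-0.3,1.5,5,0.0]
    - [0,0,0,-0.3,1.5,8,0.0]
    - [0,0,0,-0.3,1.5,11,0.0]
    - [0,0,0,-0.3,1.5,11,0.0]
    - [0,0,0,-0.3,1.5,11,0.0]

```text
t: 13.6
eef_pos: [0.4133, 0.0356, 0.1603]
ee_rot: [[0.99, -0.142, -0.001], [-0.142, -0.99, 0.0], [-0.001, -0.0, -1.0]]
force: [0.5, -0.1, 0.8]
finger_gap: 0.0476
```

```bash
python3 - <<'E'
from h import *
go(.4144,.0352,.109,-.1414)
p=cap('wrist','w7')
for X in [(.4144,.0352,.137),(.4144,.0352,.103)]: print(proj(p,X).round(1))
cv2.imwrite('pics/w7b.png',cv2.resize(cv2.imread('pics/w7.png')[180:400,200:480],None,fx=2.5,fy=2.5))
E
```

```text
t 13.6 turn z -0.06 shift [0.12 0.02 5.13] F [ 0.5 -0.1  0.8] gap 0.0476
[311.4 272.6]
[311.5 256.2]
```

View pics/w7b.png

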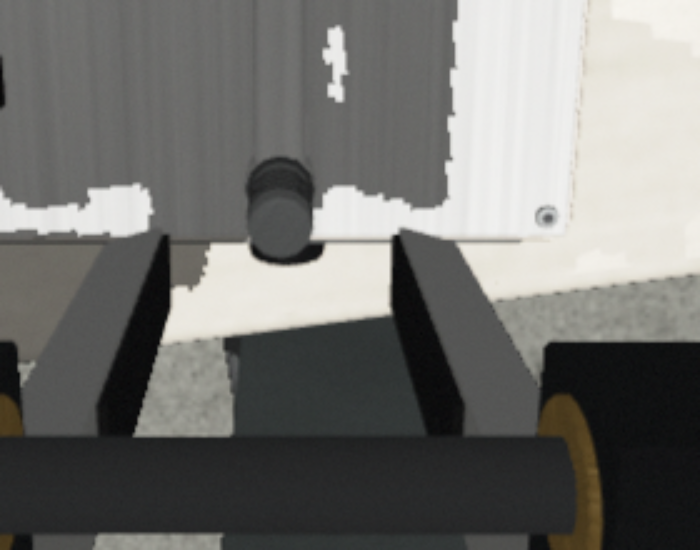

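w7 shows the post top at about (312,270), within 2 px of prediction and centred between the fingers. Going down and closing gently.

Emit:
play_rows:
  increments:
    - [0,0,0,0.2,0,1.5,0.0]
    - [0,0,0,0.2,0,3,0.0]
    - [0,0,0,0.2,0,4.3,0.0]
    - [0,0,0,0.2,0,5.1,0.0]
    - [0,0,0,0.2,0,5.1,-0.3]
    - [0,0,0,0.2,0,5.1,-0.5]
    - [0,0,0,0.2,0,5.1,-0.6]
    - [0,0,0,0.2,0,5.1,-0.6]
  force: 20

```text
t: 14.45
eef_pos: [0.4158, 0.0349, 0.1101]
ee_rot: [[0.99, -0.143, 0.002], [-0.143, -0.99, -0.0], [0.002, 0.0, -1.0]]
force: [0.3, -0.1, 0.1]
finger_gap: 0.0198
```

Emit:
play_rows:
  increments:
    - [0,0,0,0,0,0,-0.75]
    - [0,0,0,0,0,0,-0.9]
    - [0,0,0,0,0,0,-0.9]
    - [0,0,0,0,0,0,-0.9]

```text
t: 14.85
eef_pos: [0.4156, 0.0352, 0.1097]
ee_rot: [[0.99, -0.143, 0.001], [-0.143, -0.99, 0.0], [0.001, -0.001, -1.0]]
force: [0.9, 2.5, 3.9]
finger_gap: 0.0156
```

Emit:
play_rows:
  increments:
    - [0,0,-0.6,0,0.15,0,-0.9]
    - [0,0,-1.7,0.01,0.44,0,-0.9]
    - [0,0,-3.2,0.02,0.81,0,-0.9]
    - [0,0,-4.6,0.05,1.18,0,-0.9]
    - [0,0,-6,0.08,1.54,0,-0.9]
    - [0,0,-7.4,0.12,1.91,0,-0.9]
    - [0,0,-8.9,0.18,2.27,0,-0.9]
    - [0,0,-10.3,0.24,2.63,0,-0.9]

```text
t: 15.65
eef_pos: [0.4143, 0.0086, 0.1097]
ee_rot: [[0.999, 0.038, 0.001], [0.038, -0.999, 0.001], [0.001, -0.001, -1.0]]
force: [0.5, 3.2, 5.7]
finger_gap: 0.0157
```

Emit:
play_rows:
  increments:
    - [0,0,-1.3,0,0.33,-0.02,-0.9]
    - [0,0,-2.6,0.01,0.66,-0.04,-0.9]
    - [0,0,-3.9,0.03,1.0,-0.05,-0.9]
    - [0,0,-5.2,0.06,1.33,-0.05,-0.9]
    - [0,0,-6.5,0.09,1.66,-0.05,-0.9]
    - [0,0,-7.7,0.13,1.98,-0.05,-0.9]
    - [0,0,-9,0.18,2.3,-0.05,-0.9]
    - [0,0,-10.3,0.24,2.63,-0.05,-0.9]

```text
t: 16.45
eef_pos: [0.4176, -0.0171, 0.1098]
ee_rot: [[0.976, 0.216, 0.002], [0.216, -0.976, 0.002], [0.002, -0.002, -1.0]]
force: [3.7, 6.1, 2.8]
finger_gap: 0.0157
```

```bash
python3 - <<'E'
from h import *
s=manip.sense();d=s['eef_pos'][:2]-np.array([.5605,.0145]);print(np.linalg.norm(d),'theta',np.arctan2(-d[1],-d[0])+.1414,s['force'])
E
```

```text
0.1463503678546939 theta 0.3592179607308418 [3.65723047 6.09755181 2.83656096]
```

Emit:
play_rows:
  increments:
    - [0,0,-1.2,0,0.3,0,-0.9]
    - [0,0,-2.4,0.01,0.6,0,-0.9]
    - [0,0,-3.5,0.03,0.9,0,-0.9]
    - [0,0,-4.6,0.05,1.18,0,-0.9]
    - [0,0,-5.7,0.07,1.47,0,-0.9]
    - [0,0,-6.6,0.1,1.69,0,-0.9]
    - [0,0,-7.4,0.12,1.91,0,-0.9]
    - [0,0,-8,0.14,2.05,0,-0.9]

```text
t: 17.25
eef_pos: [0.4233, -0.0364, 0.1097]
ee_rot: [[0.937, 0.349, 0.001], [0.349, -0.937, 0.003], [0.002, -0.002, -1.0]]
force: [2.4, 7.3, 3.1]
finger_gap: 0.0157
```

Emit:
play_rows:
  increments:
    - [0,0,-0.3,0,0.08,0,-0.9]
    - [0,0,-0.6,0,0.16,0,-0.9]
    - [0,0,-0.9,0,0.24,0,-0.9]
    - [0,0,-1.2,0,0.3,0,-0.9]
    - [0,0,-1.4,0.01,0.35,0,-0.9]
    - [0,0,-1.5,0.01,0.4,0,-0.9]
    - [0,0,-1.5,0.01,0.4,0,-0.9]

```text
t: 17.95
eef_pos: [0.4247, -0.04, 0.1097]
ee_rot: [[0.928, 0.373, 0.001], [0.373, -0.928, 0.003], [0.002, -0.002, -1.0]]
force: [2.1, 8.6, 3.7]
finger_gap: 0.0154
```

```bash
cat > th.py <<'E'
from h import *
s=manip.sense();d=s['eef_pos'][:2]-np.array([.5605,.0145]);R=np.array(s['ee_rot'])
print(s['t'],np.linalg.norm(d),'theta',np.arctan2(-d[1],-d[0])+.1414,'F tool',R.T@s['force'],s['finger_gap'])
E
python3 th.py
```

```text
17.95 0.14631077139108775 theta 0.5229245186965047 F tool [ 5.12680957 -7.19599598 -3.64343086] 0.015441585729931685
```

Emit:
play_rows:
  increments:
    - [0,0,-0.2,0.02,0.05,0,-0.9]
    - [0,0,-0.4,0.04,0.1,0,-0.9]
    - [0,0,-0.6,0.05,0.15,0,-0.9]
    - [0,0,-0.8,0.05,0.2,0,-0.9]
    - [0,0,-0.8,0.05,0.2,0,-0.9]

```text
t: 18.45
eef_pos: [0.4255, -0.0418, 0.1097]
ee_rot: [[0.922, 0.386, -0.0], [0.386, -0.922, 0.003], [0.001, -0.003, -1.0]]
force: [0.9, 6.4, 5.1]
finger_gap: 0.0153
```

```bash
python3 th.py
```

```text
18.45 0.14625035763079225 theta 0.5364100088317302 F tool [ 3.31585363 -5.58490555 -5.04525982] 0.015281003465246093
```

Emit:
play_rows:
  increments:
    - [0,0,-0.1,0,0.03,0,-0.9]
    - [0,0,-0.2,0,0.06,0,-0.9]
    - [0,0,-0.3,0,0.09,0,-0.9]
    - [0,0,-0.3,0,0.1,0,-0.9]
    - [0,0,-0.3,0,0.1,0,-0.9]

```text
t: 18.95
eef_pos: [0.4258, -0.0426, 0.1097]
ee_rot: [[0.92, 0.391, -0.0], [0.391, -0.92, 0.003], [0.001, -0.003, -1.0]]
force: [1.4, 8.1, 4.8]
finger_gap: 0.0156
```

```bash
python3 th.py
```

```text
18.95 0.14626804626064302 theta 0.5426316851209307 F tool [ 4.45128329 -6.91375634 -4.79244807] 0.015602141198456857
```

Emit:
play_rows:
  increments:
    - [0,0,-0.1,0,0.03,0,-0.9]
    - [0,0,-0.2,0,0.06,0,-0.9]
    - [0,0,-0.3,0.02,0.09,0,-0.9]
    - [0,0,-0.4,0.02,0.1,0,-0.9]
    - [0,0,-0.4,0.02,0.1,0,-0.9]

```text
t: 19.45
eef_pos: [0.4262, -0.0435, 0.1097]
ee_rot: [[0.918, 0.398, -0.001], [0.398, -0.918, 0.003], [0.0, -0.003, -1.0]]
force: [-0.0, 6.7, 6.1]
finger_gap: 0.0154
```

```bash
python3 th.py
```

```text
19.45 0.14624228820853505 theta 0.5489384972307412 F tool [ 2.65138406 -6.16250751 -6.03967221] 0.015395013840959064
```

Emit:
play_rows:
  increments:
    - [0,0,0,0,0.03,0,-0.9]
    - [0,0,0,0,0.06,0,-0.9]
    - [0,0,0,0,0.08,0,-0.9]
    - [0,0,0,0,0.08,0,-0.9]

```text
t: 19.85
eef_pos: [0.4263, -0.0436, 0.1097]
ee_rot: [[0.918, 0.397, -0.002], [0.397, -0.918, 0.004], [0.0, -0.005, -1.0]]
force: [-1.4, 9.0, 7.0]
finger_gap: 0.0158
```

```bash
python3 th.py
```

```text
19.85 0.14623329844779978 theta 0.5500921139096674 F tool [ 2.27300969 -8.8162386  -7.00295855] 0.015804723307232895
```

The last 0.8 mm commanded moved the post only 0.2 mm and the force rose, so the stop has been met. A tiny extra push will confirm it.

Emit:
play_rows:
  increments:
    - [0,0,0,0,0.03,0,-0.9]
    - [0,0,0,0,0.05,0,-0.9]
    - [0,0,0,0,0.05,0,-0.9]
    - [0,0,0,0,0.05,0,-0.9]

```text
t: 20.25
eef_pos: [0.4263, -0.0437, 0.1096]
ee_rot: [[0.918, 0.397, -0.002], [0.397, -0.918, 0.005], [0.0, -0.006, -1.0]]
force: [-1.6, 10.7, 8.0]
finger_gap: 0.0156
```

```bash
python3 th.py; python3 - <<'E'
from h import *
p=cap('wrist','w8'); t=cap('top','t8')
for n,X in dict(hub=(.507,.0775,.140),disc=(.507,.0775,.1145),stop=(.476,-.036,.103)).items(): print(n,proj(p,X).round(1),proj(t,X).round(1))
a=cv2.resize(cv2.imread('pics/w8.png'),(520,390)); b=cv2.resize(cv2.imread('pics/t8.png')[200:320,220:400],None,fx=1.55,fy=1.55)
c=np.zeros((390,800,3),'uint8');c[:,:520]=a;c[:b.shape[0],520:520+b.shape[1]]=b;cv2.imwrite('pics/c8.png',c)
E
```

```text
20.25 0.14627976881082025 theta 0.5508596579611748 F tool [  2.81906356 -10.45421931  -7.96930075] 0.015592426119092546
hub [94.3  8.2] [346.8 255.9]
disc [128.9  30.6] [346.4 256.1]
stop [334.7 195.8] [384.9 267. ]
```

View pics/c8.png

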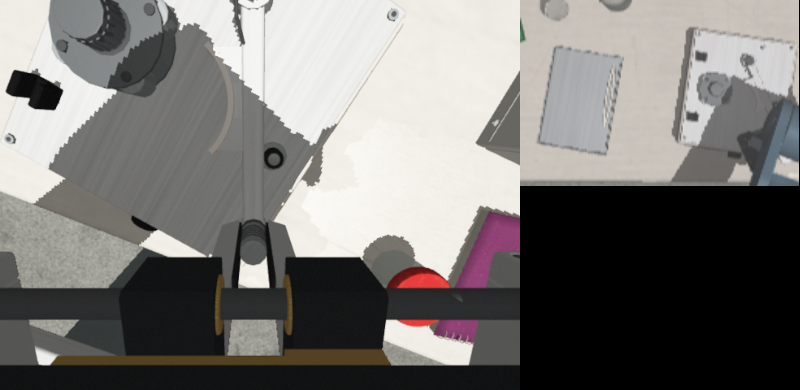

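The bar lies against the stop (crop 273,158), the post is held between the pads, and the rotor is on the shaft with the tray empty but for the tweezers. The force is steady at about 10 N. Handing in.

```bash
python3 -c "
from h import *
print(manip.sign_off())"
```

```text
the job is handed in; nothing more can be done
None
```

I set the grey rotor on the pump's drive shaft, let go of it, and handed in with the gripper still holding the post and the arm against its stop. The job took about 20 s of the 58 s allowed, and no verdict is reported.

- **Rotor:** I gripped the hub with 15 N. It met the seat at the fully seated height, tool tip 120.8 mm above the bench, with only about 5 N of contact. After release the camera showed it centred on the shaft.
- **Track arm:** I gripped the post with 20 N and swung it in small steps along its arc. The last small pushes barely moved it while the sideways force rose from about 6 N to 10 N, so the bar is pressing the stop with roughly 4 N. The measured angle was 0.551 rad, against 0.55 at the stop, and the last picture shows the bar touching the stop post.
- **Small disagreements:** There was an upward force of up to 8 N on the gripper while it held the post. The measured post radius was 146.3 mm rather than 147 mm, which is within the camera calibration.
- **Other things:** The orange look-alike was never approached. I saw nothing else disturbed, but the last pictures did not show the whole bench.

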